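Snap the jaw bar into the circuit-board holder

TASK

Refit the loose jaw bar in the circuit-board holder: take it from its wooden rest, slide the nose of its square tube into the holder's socket, squeeze both spring buttons flush so that they pass under the socket's rim, and push the bar on until both buttons pop out through the holes in the socket's sides. Work gently, without forcing the socket, let go, and leave the other things on the bench where they are.

Things in the scene. Friction and masses are not known exactly. Their poses are not given: they have to be found in the camera images.
- jaw_bar: Loose bar, about 0.14 kg, level on the rest: square aluminium tube 28 x 28 mm with a black nose at one end and an upright black jaw plate across the other. Origin: underside of the tube, at the cross-section of the two buttons; x along the tube to the nose, z up, y across. Tube x = -70 to +60 mm; nose tapers from 28 to 20 mm square, x = +60 to +70 mm. Centre of mass near x = -12 mm
- bar_axis (a point): Point on the tube's axis between the two buttons (14 mm above the jaw bar's origin), axes as the jaw bar's. The tube fits the socket with 1 mm play on every side
- jaw_back (a point): Middle of the flat end of a round push boss (18 mm across, 7 mm high) on the jaw plate's back, on the tube's axis, 89 mm behind the buttons; the place to push. The plate is 12 mm thick (70 to 82 mm behind the buttons), 56 mm wide, and reaches from 19 mm below to 33 mm above the axis
- button_a (a joint): Spring button in the tube's +y side: a round steel pin 12 mm across, on the axis height, standing 7 mm out. Value: how far it is pressed in, m: 0 out, 0.007 flush (stop at 0.0075); spring 1.5 N out, 3 N flush. Square-edged: it stops at the rim unless pressed. A pad over only its rear half still presses it flush and lets its front half go under the rim, whose wall then keeps it in
- button_b (a joint): The same button in the tube's -y side, opposite; pads squeezing the tube across y press both at once
- stand: Circuit-board holder fixed to the bench: grey base plate 12 mm thick (x = -30 to +100 mm, 100 mm wide) carrying a level square steel socket in a clamp. Origin: on the bench below holes_mid; x is the way the bar goes in, z up, y across. The socket is clamped tight, lengthwise anywhere within 18 mm of its middle setting: that setting differs each time and is NOT measured, so feel for the rim and for the click
- mouth_mid (a point): Where the centre of the socket's mouth would be in the middle setting; the true mouth lies within 18 mm of it along the stand's x. Axes as the stand's. Socket: inside 30 x 30, outside 36 x 36 mm, 125 mm long, axis 65 mm above the bench; a small fixed jaw on top of its far end, 111 mm above the bench
- holes_mid (a point): The same for the point on the socket's axis between its two side holes, 45 mm inside the mouth. Holes round, 16 mm across, one in each side wall (+y and -y). Sliding with the buttons pressed by the walls drags with some 2 to 8 N (most when pushed off the axis); once they pop out the bar is locked after at most 4 mm more
- rest: Wooden rest fixed to the bench, on which the bar starts: base 8 mm thick and two notched uprights, 10 mm thick along x, at x = -52 and +42 mm, that carry the tube with its axis 50 mm above the bench; lips beside the tube end 43 mm above the bench. Origin: on the bench, below the buttons to 3 mm; x towards the bar's nose
- multimeter: Bystander: orange multimeter lying flat, 150 x 75 x 36 mm. Origin in the middle of its underside. Leave it alone
- spray_can: Bystander: upright spray can, 58 mm across, 170 mm tall. Origin in the middle of its underside. Leave it alone
- tape_roll: Bystander: roll of black tape lying flat, 72 mm across, 19 mm high. Origin in the middle of its underside. Leave it alone
- mug: Bystander: white mug. Origin in the middle of its underside. Leave it alone
- screwdriver: Bystander: screwdriver with yellow handle. Origin in the middle of its underside. Leave it alone
- heatsink: Bystander: finned aluminium heat sink, 40 x 40 x 24 mm. Origin in the middle of its underside. Leave it alone
- transformer: Bystander: small transformer, about 46 x 44 x 30 mm. Origin in the middle of its underside. Leave it alone
Not all that is in view belongs to the job. What is shaped like the stand but pink is not meant.

How it is judged:
By the outcome, as a careful person would: the job done as asked, in the order asked, and still so for the second after the job is handed in, with the robot touching nothing.
It also fails if it takes over 61 s, if anything falls off the work surface, if the arm or the gripper's body presses on something with over 40 N, if the wrist force passes 120 N, or if a joint passes its speed limit or range.

ROBOT

A 7-joint arm with a two-finger parallel gripper is mounted at the origin on the work surface. World frame = base frame: x ahead of the robot, y to its left, z up, the work surface at z = 0. Lengths are in m, angles in rad, forces in N, time in s.
With the tool pointing down it reaches from about 0.425 to 0.825 m from the base axis. Payload 3.6 kg.
Tool frame: the origin (TCP) lies where the fingers leave the gripper's body, on its centre line; the fingertips stand 73 mm ahead of it and the grasp point (between the pads) lies 54 mm ahead of it; z points along the fingers, y is the line along which they close (so a half turn about z gives the same grasp; the last joint's range is limited). The gripper opens to 85 mm and grips with 20 to 120 N. Pads are 22 mm wide; open, the fingers measure 114 mm over their backs; the gripper's body (76 mm by 85 mm) begins 54 mm behind the grasp point. The pads swing forward as they close: fully open they stand 13 mm farther back than shut.
Start: joints at [1.256, 0.615, -0.013, 1.423, 0.008, 1.103, -0.04], TCP at [0.185, -0.623, 0.304] pointing down, gripper open.
Joint ranges: [-3.12, 3.12], [-0.3, 2.06], [-1.34, 1.32], [0.26, 2.42], [-1.36, 4.5], [0.01, 1.98], [-2.84, 2.84]. Speed limits (rad/s): [2.79, 2.79, 3.14, 3.14, 3.14, 3.14, 3.14].

INTERFACE

Orientations are given as a unit quaternion [x, y, z, w].
In Python, from station import arm, snapshot, camera_info, ticket gives the robot as it stands. Calls block until the motion is done:
- arm.movep(position, orientation): joint-space move of the TCP to a pose.
- arm.line_to(position, velocity=0.15, ori=None): straight line of the TCP; ori=None keeps the orientation; velocity is the mean speed in m/s.
- arm.move_j(angles): joint-space move.
- arm.move_gripper(opening, effort=None): opening from 0.0 (shut) to 1.0 (fully open); effort is the grip in N (None keeps the last); returns when the fingers have stopped.
- arm.pause(seconds).
- arm.ik(position, orientation): joint angles nearest the present ones, or None.
- snapshot(name): name is "scene" or "top"; returns the picture (400x640x3 uint8, blue, green, red); there is no depth.
- camera_info(name): a dict with "fx", "fy", "cx", "cy" (pixels), "R" (3x3) and "t" (3): a world point X has camera coordinates R X + t. Camera axes: x right, y down, z forward; pixel columns grow to the right and rows downward; lengths in m; the calibration is good to about 2 mm. A picture is of the moment at which its call begins. camera_info takes no time and is no camera call.
A pose or a line that the arm cannot do raises arm.MotionError and nothing moves.
- ticket.finish_job(): hands the job in; it is judged then, once.
Readings, each from a call of its own:
- arm.read_time(): time.
- arm.read_joint_positions(): joint angles.
- arm.read_dq(): joint speeds.
- arm.read_effort(): joint torques, N m.
- arm.read_tool_pos(): TCP position.
- arm.read_eef_rot(): TCP orientation.
- arm.read_ft_force(): force on the tool from outside, world axes, zero at the start.
- arm.read_wrist_torque(): the same for the moment, N m.
- arm.read_opening(): opening from 0.0 (shut) to 1.0 (fully open).
- arm.read_finger_force(): force on a finger pad.
Only numpy, scipy, OpenCV 4.12 (cv2) and the standard library are available. Lean on these libraries where they do the work, as an engineer would, in place of code of your own. Each camera call takes 0.05 s, during which the arm holds its last target. There are 200 camera calls.

## Working session

There is one attempt and no reset: what is moved stays moved. The work goes in short steps, each a Python script; the robot and the scene stay as the last script left them, time stands still between calls to the robot, and variables do not carry over. Pictures are saved under pics/ and viewed, at most 10 in all, crops included, and the job is handed in when it is done.

```bash
ls; mkdir -p pics; python3 - <<'E'
from station import *
import cv2
for n in("scene","top"):
    cv2.imwrite(f"pics/{n}0.png",snapshot(n)); print(n,camera_info(n))
print(arm.read_time(),arm.read_eef_rot(),arm.read_ft_force())
E
```

```text
pics
scene {'fx': 437.8472955825743, 'fy': 437.8472955825743, 'cx': 321.8023325228396, 'cy': 201.74399617282694, 'R': array([[-0.04033762,  0.99908143,  0.01446293],
       [ 0.78701795,  0.040687  , -0.61558697],
       [-0.61560997, -0.01344873, -0.78793623]]), 't': array([ 0.09548403, -0.39390713,  1.69394859])}
top {'fx': 513.7514744422621, 'fy': 513.7514744422621, 'cx': 320.20136400785276, 'cy': 198.31909448344402, 'R': array([[-0.01842273, -0.99979646, -0.00822393],
       [-0.99737147,  0.01895331, -0.06993514],
       [ 0.07007677,  0.00691392, -0.99751764]]), 't': array([-0.04533515,  0.54010516,  1.85507411])}
0.1 [ 9.89587622e-01  1.43926806e-01 -1.74976569e-04 -1.17603533e-03] [ 0.20784227 -0.45416074 -0.21747192]
```

View pics/scene0.png

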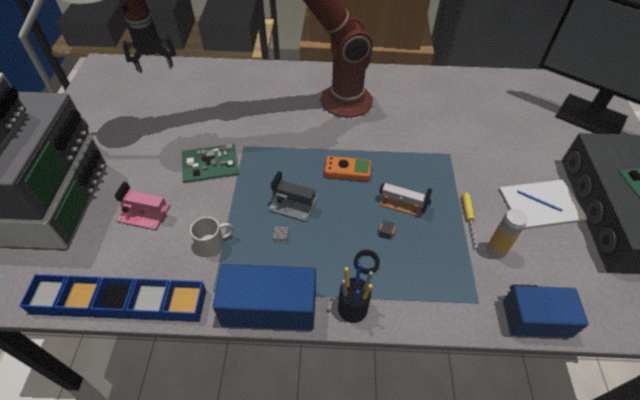

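View pics/top0.png

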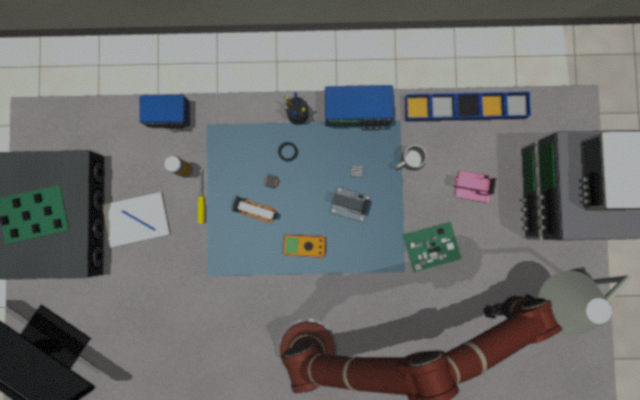

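The scene view shows two holders: a grey one at (293,197) and a pink one at (143,207). In the top view they are at (350,204) and (473,186). The grey one is meant, because the pink one is excluded by the task. The bar on its wooden rest is at scene (405,198) and top (255,210). I'll confirm both in an enlarged crop.

```bash
python3 - <<'E'
import cv2,numpy as np
s=cv2.imread("pics/scene0.png");t=cv2.imread("pics/top0.png")
def c(im,x,y,w,h,k): return cv2.resize(im[y:y+h,x:x+w],None,fx=k,fy=k,interpolation=cv2.INTER_CUBIC)
a=np.vstack([c(s,260,160,190,66,4.2)[:277,:798],c(t,225,175,158,56,5.05)[:282,:798][:, :797] if 0 else cv2.resize(t[175:231,225:383],(798,283),interpolation=cv2.INTER_CUBIC)])
cv2.imwrite("pics/crop1.png",a);print(a.shape)
E
```

```text
(560, 798, 3)
```

View pics/crop1.png

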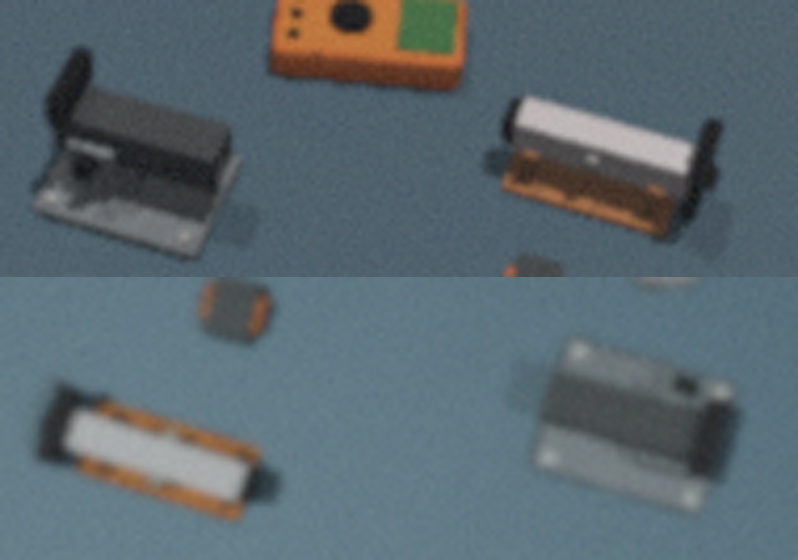

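The crop confirms both. The grey holder has its fixed jaw at the right end in the top view (-y) and its mouth facing left towards the bar. The bar's black nose points at the mouth and its jaw plate is at the left. Next I'll measure both.

```bash
cat > h.py <<'E'
import numpy as np, cv2
from station import *
def ray(n,px,z):
    c=camera_info(n);R=np.array(c["R"]);t=np.array(c["t"])
    px=np.atleast_2d(px).astype(float)
    d=np.c_[(px[:,0]-c["cx"])/c["fx"],(px[:,1]-c["cy"])/c["fy"],np.ones(len(px))]@R
    o=-R.T@t
    return o+d*((z-o[2])/d[:,2])[:,None]
def proj(n,X):
    c=camera_info(n);p=np.atleast_2d(X)@np.array(c["R"]).T+np.array(c["t"])
    return np.c_[c["cx"]+c["fx"]*p[:,0]/p[:,2],c["cy"]+c["fy"]*p[:,1]/p[:,2]]
def avg(n,k=5): return np.mean([snapshot(n).astype(np.float32) for _ in range(k)],0)
def blobs(m,roi,n,z,amin,K=4):
    "contours of a mask (upsampled K) -> world points at height z"
    x,y=roi
    cs,_=cv2.findContours(m.astype(np.uint8),cv2.RETR_EXTERNAL,cv2.CHAIN_APPROX_NONE)
    out=[]
    for c in cs:
        a=cv2.contourArea(c)/K/K
        if a<amin: continue
        px=(c[:,0]+.5)/K-.5+[x,y]
        out.append((a,px.mean(0),ray(n,px,z)))
    return sorted(out,key=lambda o:-o[0])
def rect(P):
    (c,s,a)=cv2.minAreaRect((P[:,:2]*1000).astype(np.float32))
    b=cv2.boxPoints((c,s,a)); e=b[1]-b[0]; f=b[2]-b[1]
    if np.linalg.norm(f)>np.linalg.norm(e): e,f=f,e
    return np.round(c,1),np.round([np.linalg.norm(e),np.linalg.norm(f)],1),round(np.degrees(np.arctan2(e[1],e[0]))%180,2)
def up(im,x,y,w,h,K=4):
    a=im[y:y+h,x:x+w]; return cv2.resize(a,None,fx=K,fy=K,interpolation=cv2.INTER_CUBIC)
E
python3 - <<'E'
from h import *
I={n:avg(n) for n in("top","scene")}
np.savez("im.npz",**I)
for n,roi in(("top",(228,185,60,45)),("scene",(370,175,65,45))):
    g=up(I[n],*roi); m=(g.min(2)>g.min(2).max()*.62)
    for a,c,P in blobs(m,roi[:2],n,.064,20): print(n,"tube",a,c,rect(P),g.min(2).max())
n="top";roi=(325,180,55,50);g=up(I[n],*roi)
sat=g.max(2)-g.min(2)
print("sat mat",np.median(sat),"quant",np.percentile(sat,[5,25,50,75,95]),np.percentile(g.mean(2),[2,10,25,50,75,95]))
v=np.clip(np.hstack([cv2.resize(g,None,fx=1.8,fy=1.8),cv2.cvtColor(cv2.resize(np.clip(sat*4,0,255),None,fx=1.8,fy=1.8),cv2.COLOR_GRAY2BGR)])*1,0,255)
cv2.imwrite("pics/st.png",v.astype(np.uint8));print(v.shape)
E
```

```text
top tube 309.40625 [255.54945483 209.9661215 ] (array([499.5, 175.2]), array([129.5,  38.9], dtype=float32), np.float32(67.54)) 170.65166
top tube 20.71875 [262.78446502 203.72170782] (array([521.2, 150. ]), array([110.7,   8.6], dtype=float32), np.float32(68.98)) 170.65166
scene tube 322.375 [403.61013514 191.63513514] (array([502.1, 172.2]), array([127.3,  32.5], dtype=float32), np.float32(71.15)) 187.37512
sat mat 35.29813 quant [ 6.51195564 12.52145767 35.29813004 36.40386391 37.19601326] [ 51.86214813  76.68864212 104.37581825 110.61183548 114.37072754
 123.65146446]
(360, 792, 3)
```

View pics/st.png

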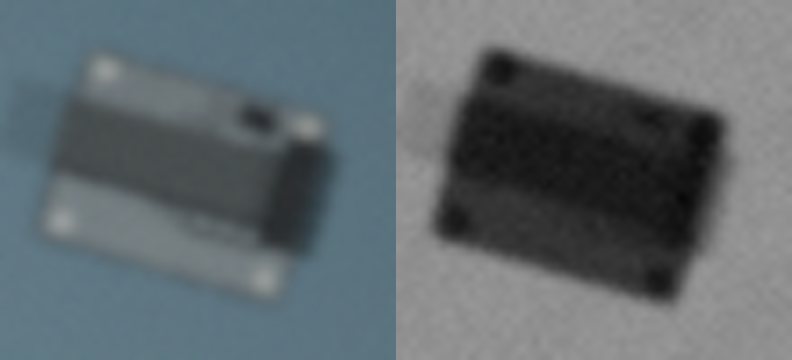

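The holder shows up cleanly in the saturation view, with screws at top-view crop positions (105,70), (308,127), (60,220) and (265,280). I'll fit the edges and axes with short cross-profiles.

```bash
cat >> h.py <<'E'
def profile(im,n,c,u,z,s,t):
    "grey values at c + s*u + t*v (v = u turned +90), mm grid, at height z"
    v=np.array([-u[1],u[0]])
    P=c+s[:,None,None]*u+t[None,:,None]*v
    X=np.c_[P.reshape(-1,2),np.full(P.size//2,z)]
    q=proj(n,X).reshape(len(s),len(t),2).astype(np.float32)
    return cv2.remap(im.astype(np.float32),q[...,0],q[...,1],cv2.INTER_CUBIC)
E
cat > m.py <<'E'
from h import *
I=np.load("im.npz")
def stripe(n,c,ang,z,hw,ss,sign,name):
    u=np.array([np.cos(ang),np.sin(ang)]); v=np.array([-u[1],u[0]])
    t=np.arange(-hw-.010,hw+.0101,.0005); g=profile(I[n].min(2),n,c,u,z,ss,t)
    d=np.gradient(cv2.GaussianBlur(g,(5,1),0),axis=1)*sign
    L=[];H=[]
    for r in d:
        lo=t<0
        w=np.clip(r[lo],0,None); k=w.argmax(); w=w*(abs(np.arange(len(w))-k)<8); L.append((w*t[lo]).sum()/w.sum())
        w=np.clip(-r[~lo],0,None); k=w.argmax(); w=w*(abs(np.arange(len(w))-k)<8); H.append((w*t[~lo]).sum()/w.sum())
    L,H=np.array(L),np.array(H)
    out=[]
    for e in(L,H,(L+H)/2):
        p=np.polyfit(ss,e,1); out.append(p)
    print(name,n,"edges mm %.1f %.1f mid %.2f"%tuple(1000*o[1] for o in out),"ang deg",[round(np.degrees(ang+o[0]),2) for o in out], "mid at",np.round(1000*(c+out[2][1]*v),1))
def both(c,ang,z,hw,ss,sign,name):
    for n in("top","scene"): stripe(n,np.array(c),ang,z,hw,ss,sign,name)
E
python3 - <<'E'
from m import *
s=np.r_[np.arange(-.055,-.018,.003),np.arange(.018,.055,.003)]
both([.500,.174],np.radians(70.5),.064,.014,s,+1,"tube")
# screws & plate, top view
roi=(325,180,55,50);g=up(I["top"],*roi)
sc=(np.array([[105,70],[308,127],[60,220],[265,280]])/1.8+.5)/4-.5
gm=g.mean(2);pts=[]
for p in sc:
    i=np.round((p+.5)*4-.5).astype(int);w=gm[i[1]-7:i[1]+8,i[0]-7:i[0]+8];w=np.clip(w-np.percentile(w,60),0,None)
    yy,xx=np.mgrid[-7:8,-7:8];q=i+[(w*xx).sum()/w.sum(),(w*yy).sum()/w.sum()]
    pts.append((q+.5)/4-.5+roi[:2])
W=ray("top",np.array(pts),.013)[:,:2]*1000
print("screws",np.round(W,1).tolist(),"centre",W.mean(0).round(1))
for a,b in((1,0),(3,2),(0,2),(1,3)):
    d=W[a]-W[b];print(a,b,np.hypot(*d).round(1),np.degrees(np.arctan2(d[1],d[0])).round(2))
sat=g.max(2)-g.min(2);m=sat<22
for a,c,P in blobs(m,roi[:2],"top",.012,100): print("plate",a,c,rect(P))
E
```

```text
tube top edges mm -13.7 16.7 mid 1.49 ang deg [np.float64(71.19), np.float64(71.37), np.float64(71.28)] mid at [498.6 174.5]
tube scene edges mm -17.6 12.6 mid -2.50 ang deg [np.float64(71.24), np.float64(71.34), np.float64(71.29)] mid at [502.4 173.2]
screws [[571.2, -125.7], [541.0, -227.5], [495.0, -102.1], [463.8, -203.5]] centre [ 517.7 -164.7]
1 0 106.1 -106.53
3 2 106.1 -107.11
0 2 79.7 -17.23
1 3 80.8 -17.23
plate 969.09375 [350.10340173 203.98191145] (array([ 516.8, -164.1]), array([138.2, 100.8], dtype=float32), np.float32(72.49))
```

```bash
python3 - <<'E'
from m import *
A=np.radians(71.28)
# tube ends: stripe across, centre near tube middle (x=-5)
s=np.arange(-.008,.0081,.002)
both([.5005,.1738],A-np.pi/2,.064,.065,s,+1,"tubeends")
B=np.radians(72.9)
# socket top face between plate parts, stations along socket
s=np.arange(-.035,.04,.003)
both([.522,-.150],B,.083,.018,s,-1,"socket")
# mouth edge: profile along the axis near mouth
u=np.array([np.cos(B),np.sin(B)])
for n in("top","scene"):
    g=profile(I[n].min(2),n,np.array([.5277,-.131]),u,.083,np.arange(.0,.08,.003),np.arange(-.012,.013,.004))
    print(n,np.round(g.mean(1)).astype(int).tolist())
E
```

```text
tubeends top edges mm -64.1 65.8 mid 0.84 ang deg [np.float64(-23.48), np.float64(-17.03), np.float64(-20.25)] mid at [500.8 174.6]
tubeends scene edges mm -64.8 62.6 mid -1.08 ang deg [np.float64(-19.4), np.float64(-14.43), np.float64(-16.91)] mid at [500.2 172.8]
socket top edges mm -17.5 21.9 mid 2.20 ang deg [np.float64(73.09), np.float64(72.12), np.float64(72.6)] mid at [ 519.9 -149.4]
socket scene edges mm -10.7 14.6 mid 1.95 ang deg [np.float64(71.07), np.float64(72.17), np.float64(71.62)] mid at [ 520.1 -149.4]
top [72, 72, 72, 73, 72, 72, 72, 72, 71, 72, 74, 78, 81, 83, 83, 84, 84, 84, 85, 87, 91, 93, 94, 95, 96, 95, 96]
scene [71, 71, 70, 71, 71, 71, 71, 71, 71, 70, 64, 55, 58, 70, 80, 83, 81, 79, 79, 79, 79, 79, 79, 79, 79, 79, 79]
```

```bash
cat >> h.py <<'E'
from scipy.spatial.transform import Rotation as Ro
BA=np.radians(71.28-180); BO=np.array([.4989,.1691])      # bar on rest
SA=np.radians(72.85-180); SO=np.array([.5292,-.1326])     # stand
def q(a):  # tool down, tool x along heading a (+ FLIP)
    return (Ro.from_euler("z",a+FLIP)*Ro.from_euler("x",np.pi)).as_quat()
FLIP=0.
def at(O,a,x,z,y=0):
    u=np.array([np.cos(a),np.sin(a)]);v=np.array([-u[1],u[0]])
    return np.r_[O+x*u+y*v,z]
def sf():  # tool force in stand axes
    f=np.array(arm.read_ft_force());c,s=np.cos(SA),np.sin(SA)
    return np.array([c*f[0]+s*f[1],-s*f[0]+c*f[1],f[2]])
E
python3 - <<'E'
import h; from h import *
for F in(0,np.pi):
    h.FLIP=F
    for nm,p,a in(("bar",at(BO,BA,-.011,.104),BA),("barhi",at(BO,BA,-.011,.2),BA),("pre",at(SO,SA,-.141,.119),SA),("in",at(SO,SA,-.04,.119),SA),("push0",at(SO,SA,-.15,.2),SA),("push1",at(SO,SA,-.09,.119),SA)):
        j=arm.ik(p,q(a)); print(F,nm,None if j is None else np.round(j,2))
E
```

```text
0 bar [ 0.26  1.04 -1.15  1.93  1.15  1.04  1.38]
0 barhi [ 0.28  0.85 -1.15  1.86  0.9   1.07  1.57]
0 pre [ 0.58  1.05 -1.15  1.81  1.1   1.09  1.84]
0 in [-0.17  0.76  0.48  1.91 -0.59  0.62 -2.75]
0 push0 [ 0.57  0.9  -1.15  1.75  0.91  1.13  1.96]
0 push1 [-0.26  0.77  0.49  1.88 -0.59  0.63 -2.84]
3.141592653589793 bar [-0.21  0.74 -0.26  1.94  0.37  0.51 -1.06]
3.141592653589793 barhi [-0.01  0.63 -0.58  1.87  0.48  0.78 -1.18]
3.141592653589793 pre [ 0.11  0.74 -0.25  1.83  0.3   0.6  -0.62]
3.141592653589793 in [ 0.3   0.72 -0.27  1.89  0.33  0.57 -0.48]
3.141592653589793 push0 [ 0.16  0.64 -0.34  1.76  0.28  0.79 -0.62]
3.141592653589793 push1 [ 0.21  0.73 -0.26  1.87  0.31  0.58 -0.55]
```

```bash
sed -i 's/^FLIP=0\./FLIP=np.pi/' h.py; python3 - <<'E'
from h import *
arm.movep(at(BO,BA,-.011,.22),q(BA)); print(arm.read_time())
arm.line_to(at(BO,BA,-.011,.104),.12)
print(arm.read_time(),arm.read_tool_pos(),arm.read_ft_force())
s=snapshot("scene");t=snapshot("top")
f=lambda im,x,y,w,h:cv2.resize(im[y:y+h,x:x+w],(790,295),interpolation=cv2.INTER_CUBIC)
cv2.imwrite("pics/g1.png",np.vstack([f(s,350,150,120,45+0),f(t,200,190,120,45)]))
E
```

```text
3.6417
4.7583 [0.50281941 0.1798239  0.10464037] [ 0.17223202 -0.3151289   0.26417455]
```

View pics/g1.png

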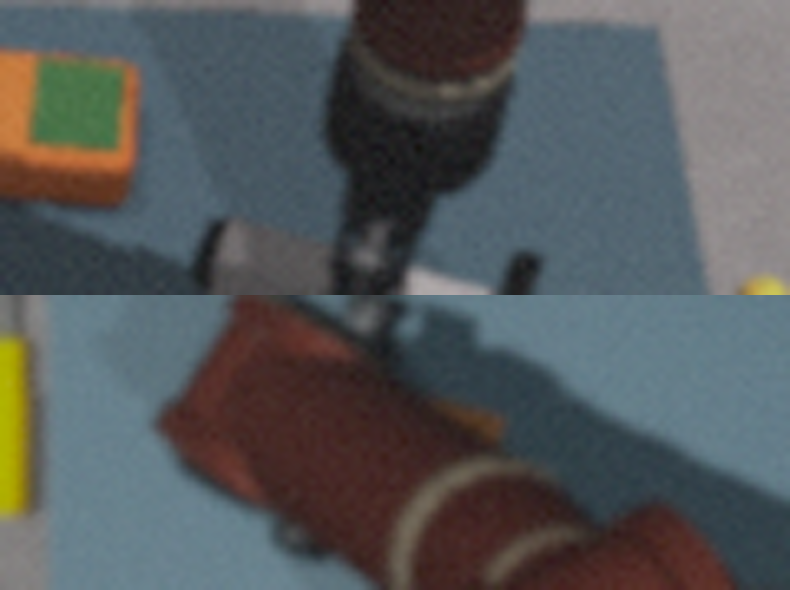

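The fingers straddle the tube between the uprights, with the nose at left (205,255) and the plate at right (525,270). I'll close gently.

```bash
python3 - <<'E'
from h import *
def r(m): print(m,round(arm.read_time(),2),"open",round(arm.read_opening(),4),"ff",np.round(arm.read_finger_force(),2),"f",np.round(arm.read_ft_force(),2),"m",np.round(arm.read_wrist_torque(),2))
for o in(.55,.45,.38): arm.move_gripper(o,20); r(o)
arm.move_gripper(0,20); r("shut")
E
```

```text
0.55 5.33 open 0.5509 ff 0.0 f [-0.37 -0.04 -0.05] m [-0.   -0.04 -0.03]
0.45 5.58 open 0.4474 ff 1.85 f [0.34 0.35 2.01] m [-0.12  0.    0.04]
0.38 5.81 open 0.3797 ff 2.44 f [ 0.3  -0.51  2.57] m [-0.07  0.05 -0.04]
shut 6.03 open 0.3278 ff 21.52 f [-0.59  0.26  4.22] m [-0.04  0.    0.04]
```

The buttons are pressed, the tube is gripped and there is almost no side load. I'll lift and align the bar in front of the mouth.

```bash
python3 - <<'E'
from h import *
def r(m): print(m,round(arm.read_time(),2),"open",round(arm.read_opening(),4),"f",np.round(sf(),2),"m",np.round(arm.read_wrist_torque(),2))
r(0)
arm.line_to(at(BO,BA,-.011,.154),.06); r("lift")
arm.line_to(at(SO,SA,-.145,.154),.12,q(SA))
arm.line_to(at(SO,SA,-.145,.119),.06); r("pre")
p=arm.read_tool_pos();print(p,at(SO,SA,-.145,.119))
s=avg("scene",2);t=avg("top",2);np.savez("im2.npz",top=t,scene=s)
f=lambda im,x,y,w,h:cv2.resize(im[y:y+h,x:x+w],(790,295),interpolation=cv2.INTER_CUBIC)
cv2.imwrite("pics/p1.png",np.vstack([f(s,255,160,158,59),f(t,230,175,158,59)]))
E
```

```text
0 6.03 open 0.3278 f [-0.08 -0.64  4.22] m [-0.04  0.    0.04]
lift 7.01 open 0.3262 f [-0.91  0.27 -0.79] m [-0.    0.02  0.01]
pre 9.45 open 0.3266 f [-0.02 -0.47 -1.01] m [-0.01  0.    0.02]
[0.57210717 0.00611403 0.11899665] [0.57195677 0.00595273 0.119     ][ WARN:0@3.658] global loadsave.cpp:1063 imwrite_ Unsupported depth image for selected encoder is fallbacked to CV_8U.
```

View pics/p1.png

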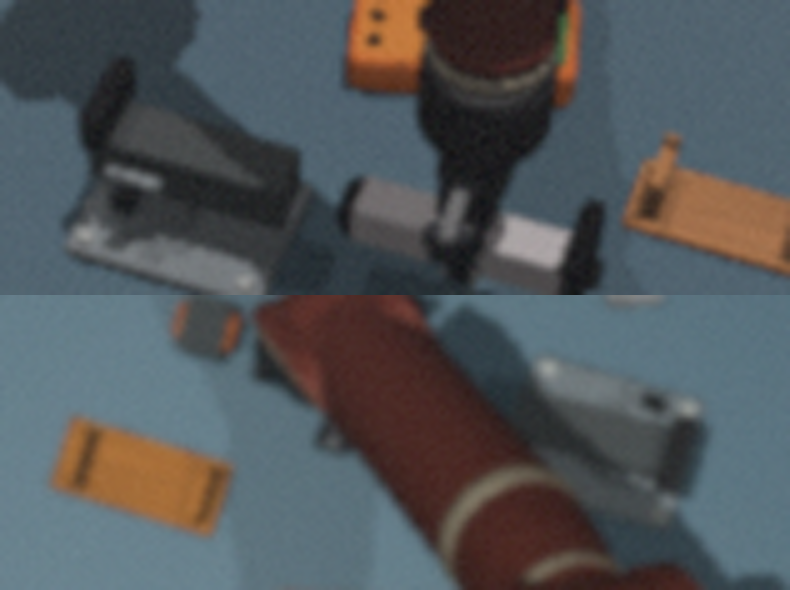

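The bar is level and in line with the mouth: nose at (350,205), mouth at (290,190) in the scene crop. I'll insert in small guarded steps, giving way to side forces.

```bash
cat > ins.py <<'E'
from h import *
def insert(x,xend,y,z,step=.004,stop=8,v=.05,b=np.array([-.2,-.3,-1.0]),k=.00015):
    while x<xend-1e-6:
        x=min(x+step,xend); arm.line_to(at(SO,SA,x,z,y),v)
        f=np.mean([sf() for _ in range(4)],0)-b
        print("x %.1f y %.2f z %.2f f %s m %s t %.2f"%(x*1e3,y*1e3,z*1e3,np.round(f,1),np.round(arm.read_wrist_torque(),2),arm.read_time()))
        if f[0]<-stop: print("stop");break
        if abs(f[1])>1.5: y+=np.clip(k*f[1],-.001,.001)
        if abs(f[2])>1.5: z+=np.clip(k*f[2],-.001,.001)
    return x,y,z
E
python3 - <<'E'
from ins import *
arm.line_to(at(SO,SA,-.122,.119),.06)
print(insert(-.122,-.066,0,.119))
E
```

```text
x -118.0 y 0.00 z 119.00 f [0.6 0.9 0. ] m [ 0.01 -0.05 -0.03] t 10.43
x -114.0 y 0.00 z 119.00 f [-0.  -0.4  0.1] m [ 0.03 -0.04  0.01] t 10.68
x -110.0 y 0.00 z 119.00 f [-0.5  0.2  0. ] m [-0.01 -0.03  0.05] t 10.93
x -106.0 y 0.00 z 119.00 f [-0.1 -0.1 -0.3] m [-0.02 -0.02  0.01] t 11.18
x -102.0 y 0.00 z 119.00 f [-0.4  2.9 -1.3] m [-0.11 -0.51  0.13] t 11.43
x -98.0 y 0.43 z 119.00 f [ 1.1  2.6 -0.2] m [-0.32 -0.48  0.23] t 11.68
x -94.0 y 0.82 z 119.00 f [ 1.   3.8 -0.9] m [-0.36 -0.52  0.21] t 11.93
x -90.0 y 1.39 z 119.00 f [ 0.4  2.7 -0.6] m [-0.27 -0.38  0.12] t 12.18
x -86.0 y 1.79 z 119.00 f [0.1 1.  0.6] m [-0.11 -0.23  0.05] t 12.43
x -82.0 y 1.79 z 119.00 f [-0.7  1.1  0.1] m [ 0.01 -0.02  0.02] t 12.68
x -78.0 y 1.79 z 119.00 f [ 0.1 -0.1 -0.7] m [-0.02  0.    0.02] t 12.93
x -74.0 y 1.79 z 119.00 f [-0.3  0.2 -0.5] m [-0.03  0.05  0.02] t 13.18
x -70.0 y 1.79 z 119.00 f [1.1 0.1 0.2] m [-0.02 -0.03  0.02] t 13.43
x -66.0 y 1.79 z 119.00 f [ 0.7 -0.1  0.3] m [-0.03 -0.03 -0.02] t 13.68
(-0.066, np.float64(0.0017876730697136394), 0.119)
```

```bash
python3 - <<'E'
from ins import *
x,y,z=insert(-.066,-.050,.00179,.119)
x,y,z=insert(x,-.012,y,z,step=.0015,stop=5,v=.03)
print(x,y,z,arm.read_tool_pos(),arm.read_opening(),arm.read_finger_force())
E
```

```text
x -62.0 y 1.79 z 119.00 f [ 0.3  0.2 -0. ] m [-0.03 -0.01  0.03] t 13.93
x -58.0 y 1.79 z 119.00 f [ 0.4  0.1 -1.1] m [-0.    0.01  0.06] t 14.18
x -54.0 y 1.79 z 119.00 f [ 0.   0.5 -0.6] m [ 0.03 -0.02  0.05] t 14.43
x -50.0 y 1.79 z 119.00 f [-0.1  0.  -1.3] m [ 0.05 -0.05  0.02] t 14.68
x -48.5 y 1.79 z 119.00 f [0.2 0.2 0.2] m [-0.02 -0.03 -0.04] t 14.93
x -47.0 y 1.79 z 119.00 f [ 0.8 -0.3 -0.1] m [ 0.03 -0.01 -0.  ] t 15.18
x -45.5 y 1.79 z 119.00 f [-0.1 -0.3 -0.3] m [ 0.01  0.06 -0.08] t 15.43
x -44.0 y 1.79 z 119.00 f [-0.1  1.3 -0. ] m [0.06 0.06 0.02] t 15.68
x -42.5 y 1.79 z 119.00 f [-3.5  0.9 -1.7] m [ 0.79 -0.24 -0.05] t 15.93
x -41.0 y 1.79 z 118.74 f [-5.7 -0.5 -1.1] m [ 1.19 -0.28 -0.05] t 16.18
stop
-0.040999999999999995 0.00179 0.11874128950145779 [ 0.54376807 -0.09132059  0.11911362] 0.3284402709873552 23.727799407206476
```

The pads met the rim at stand x ≈ -43 mm, with both buttons squeezed. I'll release, move behind the boss and check.

```bash
python3 - <<'E'
from h import *
y=.00179
arm.move_gripper(.7); print(np.round(sf(),2),arm.read_time())
p=arm.read_tool_pos()
arm.line_to(np.r_[p[:2],.205],.12)
arm.line_to(at(SO,SA,-.165,.205,y),.15)
arm.move_gripper(0,20)
print(arm.read_time(),arm.read_opening())
s=snapshot("scene");t=snapshot("top")
f=lambda im,x,y,w,h:cv2.resize(im[y:y+h,x:x+w],(790,295),interpolation=cv2.INTER_CUBIC)
cv2.imwrite("pics/r1.png",np.vstack([f(s,255,160,158,59),f(t,260,175,118,44)]))
E
```

```text
[-0.17 -0.92  0.11] 16.5917
19.0333 0.000332884248029708
```

View pics/r1.png

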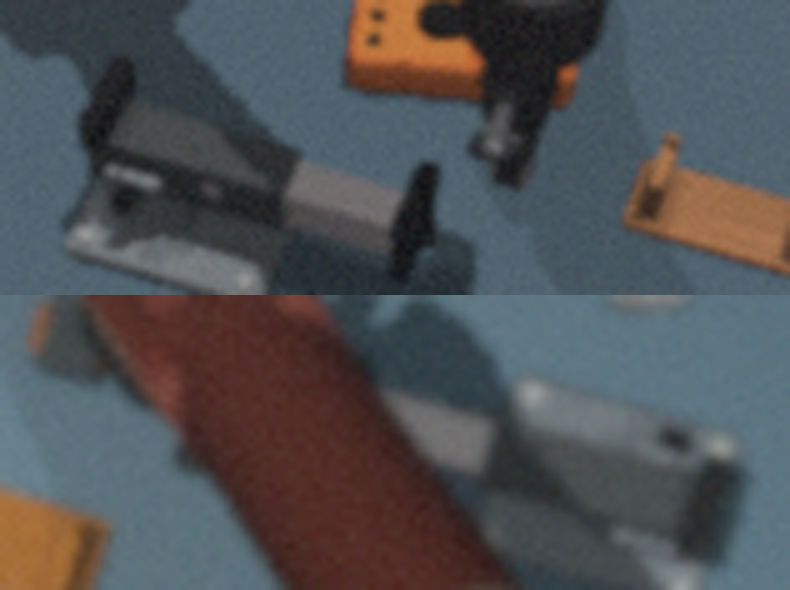

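The bar sits in the socket with no button showing outside the rim at (285,190). I'll push on the boss with the shut fingers and watch for the click.

```bash
cat > push.py <<'E'
from h import *
Y=.00179
def push(x,xend,step,v,stop,z=.119):
    while x<xend-1e-6:
        x=min(x+step,xend); arm.line_to(at(SO,SA,x,z,Y),v)
        f=np.mean([sf() for _ in range(4)],0)
        print("x %.1f f %s m %s t %.2f"%(x*1e3,np.round(f,1),np.round(arm.read_wrist_torque(),2),arm.read_time()))
        if f[0]<-stop: print("stop");break
    return x
E
python3 - <<'E'
from push import *
arm.line_to(at(SO,SA,-.165,.119,Y),.12)
arm.line_to(at(SO,SA,-.142,.119,Y),.08)
x=push(-.142,-.094,.002,.04,12)
E
```

```text
x -140.0 f [-0.   0.3  0.8] m [-0.04  0.04 -0.03] t 20.68
x -138.0 f [0.2 0.2 0.7] m [-0.01 -0.03  0.02] t 20.93
x -136.0 f [-0.1  0.1  0.3] m [-0.   -0.03  0.03] t 21.18
x -134.0 f [-1.1 -0.5  0.4] m [ 0.16 -0.04  0.03] t 21.43
x -132.0 f [-2.9 -0.9  0.3] m [ 0.42 -0.14 -0.  ] t 21.68
x -130.0 f [-3.8  0.2  1.8] m [ 0.61 -0.17  0.02] t 21.93
x -128.0 f [-4.1 -0.2  2.1] m [ 0.83 -0.22  0.02] t 22.18
x -126.0 f [-5.5  0.   4.1] m [ 0.96 -0.3   0.01] t 22.43
x -124.0 f [-5.4 -0.1  2.9] m [ 1.02 -0.31 -0.04] t 22.68
x -122.0 f [-5.5  0.7  2.6] m [ 0.97 -0.35 -0.01] t 22.93
x -120.0 f [-5.2  0.6  2.5] m [ 0.69 -0.29  0.01] t 23.18
x -118.0 f [-3.2  1.   2.7] m [ 0.7  -0.23  0.04] t 23.43
x -116.0 f [-2.9  0.4  1.2] m [ 0.6  -0.2   0.03] t 23.68
x -114.0 f [-2.2 -0.1  1.7] m [ 0.51 -0.2  -0.05] t 23.93
x -112.0 f [-2.3 -0.4  0.1] m [ 0.44 -0.17  0.02] t 24.18
x -110.0 f [-2.1 -0.4  1.2] m [ 0.47 -0.15 -0.03] t 24.43
x -108.0 f [-1.5 -0.1  1.1] m [ 0.47 -0.11 -0.01] t 24.68
x -106.0 f [-2.5  0.7  2.5] m [ 0.34 -0.14 -0.  ] t 24.93
x -104.0 f [-2.1 -0.   0.8] m [ 0.42 -0.14  0.01] t 25.18
x -102.0 f [-2.1  0.   0.6] m [ 0.38 -0.11  0.04] t 25.43
x -100.0 f [-2.3  0.8  1.4] m [ 0.35 -0.13  0.06] t 25.68
x -98.0 f [-2.5  0.9  1.8] m [ 0.38 -0.16  0.  ] t 25.93
x -96.0 f [-2.1  0.2  0.8] m [ 0.36 -0.15 -0.03] t 26.18
x -94.0 f [-1.6  1.7  1.5] m [ 0.36 -0.17 -0.02] t 26.43
```

```bash
python3 - <<'E'
from push import *
x=push(-.094,-.076,.001,.03,7)
E
```

```text
x -93.0 f [-2.9 -1.2  0.5] m [ 0.4  -0.12 -0.  ] t 26.68
x -92.0 f [-2.3  0.1  1.6] m [ 0.51 -0.13 -0.01] t 26.93
x -91.0 f [-2.9  0.8  1. ] m [ 0.41 -0.13 -0.03] t 27.18
x -90.0 f [-0.  -0.4 -0.3] m [ 0.06 -0.01  0.06] t 27.43
x -89.0 f [-0.2  0.1  0.6] m [-0.04  0.02 -0.02] t 27.68
x -88.0 f [-0.7 -0.4  0.3] m [-0.08  0.04 -0.03] t 27.93
x -87.0 f [-0.8  0.2 -0.8] m [ 0.01 -0.   -0.01] t 28.18
x -86.0 f [-0.6  0.9 -0.7] m [ 0.14 -0.07 -0.  ] t 28.43
x -85.0 f [-2.6  1.5  0.9] m [ 0.54 -0.15  0.01] t 28.68
x -84.0 f [-5.5  0.6 -0.5] m [ 1.02 -0.35  0.01] t 28.93
x -83.0 f [-7.2  0.3  0.2] m [ 1.27 -0.36  0.02] t 29.18
stop
```

The drag dropped to zero at -90 mm (the click), and the bar then met a firm stop at -85 mm, so it is locked. I'll back off, clear the view and check.

```bash
python3 - <<'E'
from push import *
arm.line_to(at(SO,SA,-.13,.119,Y),.08)
arm.line_to(at(SO,SA,-.16,.25,Y),.15)
arm.move_j([1.256,0.615,-0.013,1.423,0.008,1.103,-0.04]) if 0 else None
s=avg("scene",4);print(arm.read_time(),np.round(sf(),1))
f=lambda im,x,y,w,h:cv2.resize(im[y:y+h,x:x+w],(790,550),interpolation=cv2.INTER_CUBIC)
cv2.imwrite("pics/e1.png",np.clip(f(s,262,165,108,75)*1.4,0,255).astype(np.uint8))
E
```

```text
31.175 [-0.5  0.5 -0.5]
```

View pics/e1.png

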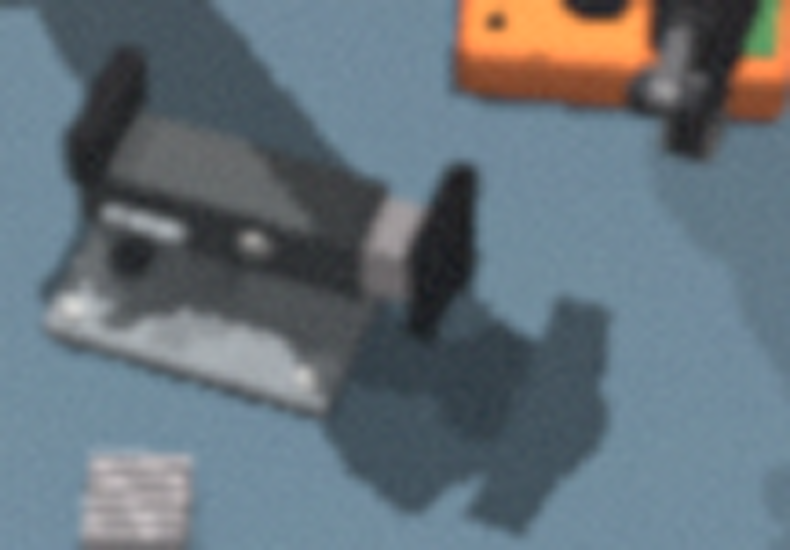

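The steel button stands bright in the socket's side hole at (252,240). The bar is seated with about 25 mm of tube showing, and the arm is clear of everything. Handing in.

```bash
python3 -c "
from station import *
print(ticket.finish_job())"
```

```text
the job is handed in; nothing more can be done
None
```

The jaw bar is refitted and the job is handed in: I felt the click and a firm stop about 5 mm later, saw the camera-side button out through its hole (the far side is out of view), and left the arm clear at about 31 s.

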